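# Make up the two set-up kits for the profile projector

### The job

Make up the two projector set-up kits from the stock on the bench mat, each part upright and fully home in its nest. The tray with the narrow slot gets the tall gauge block in the slot and the short pin in the round bore; the tray with the rectangular nest gets the stage clamp in that nest and the long pin in the bore. Set the parts in without forcing them, mind the projector's handwheel and its thin shelf beside the robot, and leave the low gauge block and the ring gauge standing where they are.

Things in the scene. Friction and masses are not known exactly. Their poses are not given: they have to be found in the camera images.
- block_kit_tray: Kit tray with a narrow SLOT and a bore (mm). Fixed on the mat; grey, 92x40, 18 high, blank label plate at the -x end. Origin: centre of underside, x along the 92 side, z up. Nests 8 deep (floor z=10, top z=18), 4 wider than the part all round. Slot 38 (x) by 17 (y) at x=-21, y=0 for the gauge block, its 30 side along tray x; round bore 28 at x=24, y=0 for the short pin.
- clamp_kit_tray: Kit tray with a RECTANGULAR nest and a bore (mm). Fixed on the mat; grey, 92x40, 18 high, blank label plate at the -x end. Origin: centre of underside, x along the 92 side, z up. Nests 8 deep (floor z=10, top z=18), 4 wider than the part all round. Nest 36 (x) by 24 (y) at x=-21, y=0 for the clamp, its 28 side along tray x; round bore 28 at x=24, y=0 for the long pin.
- gauge_block: Tall thin steel gauge block: 9 (its x) by 30 (its y), 30 high, 0.06 kg. Grip across the 9, above the nest's rim. Stands upright on the mat (top at world z=2). Origin: centre of underside, z up. Sizes in mm.
- clamp: Small dark C-shaped stage clamp with a brass thumb screw on top: 16 thick (its x) by 28 (its y), C body 24 high, 34 with the screw, 0.09 kg. Grip the C body across the 16. Stands upright on the mat (top at world z=2). Origin: centre of underside, z up. Sizes in mm.
- long_pin: Longer of two turned steel pins, standing: 56 high, collar 21 diameter about 29 above the underside, foot 19, stem above slimmer, 0.085 kg. Stands upright on the mat (top at world z=2). Origin: centre of underside, z up. Sizes in mm.
- short_pin: Shorter of two turned steel pins, standing: 34 high, collar 19 diameter about 12 above the underside, foot 16, stem above slimmer, 0.03 kg. Stands upright on the mat (top at world z=2). Origin: centre of underside, z up. Sizes in mm.
- low_block: Low gauge block, 9 (x) by 30 (y), 12 high; belongs to no kit, stays. Stands upright on the mat (top at world z=2). Origin: centre of underside, z up. Sizes in mm.
- ring: Small steel ring gauge, 35 diameter, 14 high; belongs to no kit, stays. Stands upright on the mat (top at world z=2). Origin: centre of underside, z up. Sizes in mm. Note for the arm: a thin shelf at world z=590, front corner x=270 y=0, near edge running to x=15 y=255, can catch the upper arm or elbow; a hand leaning back 45-50 deg towards the cabinet end (fingers pointing to +x+y) passes it.
Mind the look-alikes: they are no part of the job. Leave any blue look-alike of the long_pin alone.

How it is judged:
By the outcome, as a careful person would: the job done as asked, in the order asked, and still so for the second after the job is handed in, with the robot touching nothing.
It also fails if it takes over 93 s, if anything falls off the work surface, if the arm or the gripper's body presses on something with over 40 N, if the wrist force passes 120 N, or if a joint passes its speed limit or range.

### The arm

A 7-joint arm with a two-finger parallel gripper is mounted at the origin on a cart in front of the work surface, level with it; the furniture and walls round the work are solid. World frame = base frame: x ahead of the robot, y to its left, z up, the work surface at z = 0. Lengths are in m, angles in rad, forces in N, time in s.
With the tool pointing down it reaches from about 0.425 to 0.925 m from the base axis. Payload 6.8 kg.
Tool frame: the origin (TCP) lies at the very end of the fingers, on their centre line; the grasp point (between the pads) lies 19 mm behind it; z points along the fingers, y is the line along which they close (so a half turn about z gives the same grasp; the last joint's range is limited). The gripper opens to 85 mm and grips with 20 to 120 N. Pads are 22 mm wide; open, the fingers measure 114 mm over their backs; the gripper's body (76 mm by 85 mm) begins 54 mm behind the grasp point. The pads swing forward as they close: fully open they stand 13 mm farther back than shut.
Start: joints at [1.001, 0.477, 0.022, 1.555, -0.011, 1.109, -0.083], TCP at [0.301, -0.604, 0.231] pointing down, gripper open.
Joint ranges: [-2.96, 2.96], [-0.34, 2.1], [-1.41, 1.46], [0.24, 2.44], [-1.37, 4.51], [0.17, 1.92], [-2.96, 2.96]. Speed limits (rad/s): [2.39, 2.39, 3.14, 3.14, 3.14, 3.14, 3.14].

### API

Orientations are given as a unit quaternion [w, x, y, z].
In Python, from station import bot gives the robot as it stands. The module is installed in compiled form; this text tells all that it offers.
- The arm moves only by the shell command python3 -m jog 'ROWS' [OPENING] [FORCE]. ROWS is JSON, a list of rows, each a list of 4 numbers: the shift along the tool's x, y, z in cm, then the turn about the tool's z in rad. In form: [[x, y, z, spin], ...]. A call has 1 to 20 rows; each row is the pose to reach, as a shift and turn from the pose commanded when the call began, along the tool's axes at that moment; what a row does not reach only later rows make up. A row lasts 1/12 s, in which the tool goes at most 41.7 mm and 7.16 degrees, less where a joint would pass 70% of its speed; a pose out of reach is approached as far as the arm can. A call with a gripper value outside its range is refused whole. OPENING is the closure, from -1 (fully open) to 1 (shut), set as the call begins (- or left out, the last holds). The fingers move at their own pace and stop on an object; FORCE is the grip in N (left out, the last holds). Time passes only in rows, so rows that repeat a pose let the fingers close. It gives the time, the measured TCP pose, the force, the opening and the grip force at its end, in the units of the state.
- bot.get_obs(): the state, without advancing time (a new reading comes with each control period).
- bot.read_camera(name): name is "scene" or "top" or "wrist"; returns a dict with "pixels" (400x640x3 uint8, red, green, blue), "depth" (400x640 float32, m along the optical axis (not along the pixel's ray), 0 where there is no reading), "fovy" (degrees; the focal length in pixels is half the picture's height over the tangent of half this angle, whatever the lens; pixels are square), "cx", "cy" (the principal point, pixels), "distortion" ([k1, k2, p1, p2, k3] as OpenCV has them; the pictures are not rectified), "pose" (4x4, takes a point from camera to world coordinates). Camera axes: x right, y down, z forward; pixel columns grow to the right and rows downward; lengths in m; the calibration is good to about 2 mm. A picture is of the moment at which its call begins.
- bot.hand_in(): hands the job in; it is judged then, once.
The state is a dict: "t": time; "q": joint angles; "joint_vel": joint speeds; "joint_torque": joint torques, N m; "eef_pos": TCP position; "tool_rot": TCP orientation; "contact_force": force on the tool from outside, world axes, zero at the start; "torque": the same for the moment, N m; "gripper_width": opening from 0.0 (shut) to 1.0 (fully open); "grasp_force": force on a finger pad.
Only numpy, scipy, OpenCV 4.12 (cv2) and the standard library are available. Lean on these libraries where they do the work, as an engineer would, in place of code of your own. Each camera call takes 0.05 s, during which the arm holds its last target. There are 200 camera calls.

## Working session

There is one attempt and no reset: what is moved stays moved. The work goes in short steps, Python scripts to look and compute and a shell command to move; the robot and the scene stay as the last step left them, time stands still between calls to the robot, and variables do not carry over. Pictures are saved under pics/ and viewed, at most 14 in all, crops included, and the job is handed in when it is done.

```bash
mkdir -p pics; ls; python3 - <<'E'
from station import bot
import cv2,numpy as np
o=bot.get_obs(); print({k:np.round(v,3).tolist() for k,v in o.items()})
for n in ["scene","top","wrist"]:
    c=bot.read_camera(n); cv2.imwrite(f"pics/{n}0.png",c["pixels"][:,:,::-1]); np.savez(f"{n}0.npz",**c)
    print(n,c["fovy"],c["cx"],c["cy"],c["distortion"],np.round(c["pose"],3).tolist(),(c["depth"]>0).mean())
E
```

```text
pics
{'t': 0.0, 'q': [1.001, 0.478, 0.022, 1.556, -0.012, 1.109, -0.083], 'joint_vel': [-0.0, 0.001, -0.0, -0.001, 0.0, -0.0, 0.0], 'joint_torque': [-0.001, -59.645, 1.608, -28.12, 0.013, 0.009, 0.0], 'eef_pos': [0.3, -0.604, 0.23], 'tool_rot': [-0.001, 0.973, 0.229, -0.0], 'contact_force': [1.165, 0.275, 0.284], 'torque': [-0.036, 0.003, 0.027], 'grasp_force': 0.0, 'gripper_width': 1.0}
scene 46.515771550735906 316.66113607900945 192.27821589929172 [-0.06851902  0.          0.          0.          0.        ] [[-0.909, -0.238, 0.342, 0.169], [-0.417, 0.552, -0.722, 0.488], [-0.017, -0.799, -0.601, 0.582], [0.0, 0.0, 0.0, 1.0]] 0.9928125
top 57.829773299588325 322.69590702417446 200.71560632429293 [0.00280817 0.         0.         0.         0.        ] [[-0.012, -0.997, 0.073, 0.414], [-1.0, 0.011, -0.002, -0.166], [0.001, -0.073, -0.997, 0.886], [0.0, 0.0, 0.0, 1.0]] 0.996125
wrist 58.90269268895618 319.0804473862332 191.61149005230055 [-0.02473051  0.          0.          0.          0.        ] [[0.446, -0.858, -0.257, 0.367], [-0.895, -0.428, -0.126, -0.571], [-0.002, 0.286, -0.958, 0.373], [0.0, 0.0, 0.0, 1.0]] 0.995953125
```

View pics/top0.png

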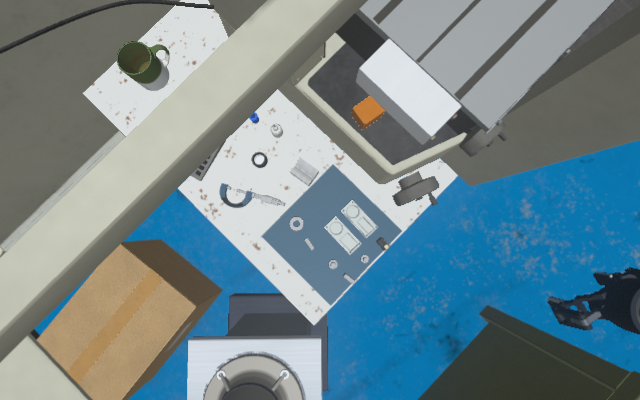

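View pics/scene0.png

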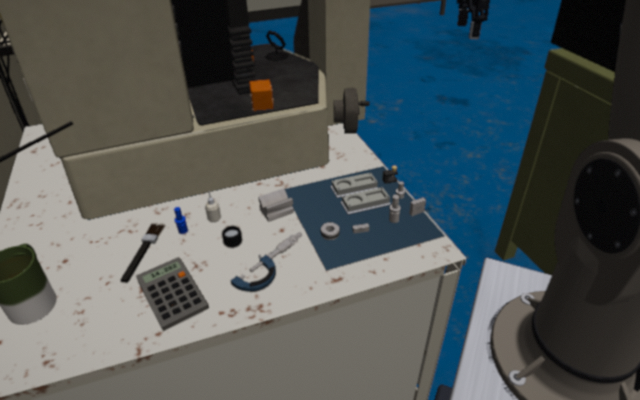

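```bash
cat > h.py <<'E'
import numpy as np,cv2
def K(c):
    f=200/np.tan(np.radians(c["fovy"])/2); return np.array([[f,0,c["cx"]],[0,f,c["cy"]],[0,0,1]],float)
def ray(c,uv):
    p=cv2.undistortPoints(np.array(uv,float).reshape(-1,1,2),K(c),c["distortion"])[:,0]
    d=np.c_[p,np.ones(len(p))]@c["pose"][:3,:3].T; return c["pose"][:3,3],d
def plane(c,uv,z):
    o,d=ray(c,uv); return o+d*((z-o[2])/d[:,2])[:,None]
def depthpts(c,uv):
    o,d=ray(c,uv); uv=np.array(uv).round().astype(int); return o+d*c["depth"][uv[:,1],uv[:,0]][:,None]
def proj(c,P):
    T=np.linalg.inv(c["pose"]); r,_=cv2.Rodrigues(T[:3,:3]); return cv2.projectPoints(np.array(P,float).reshape(-1,3),r,T[:3,3],K(c),c["distortion"])[0][:,0]
E
python3 - <<'E'
import cv2
a=cv2.imread("pics/top0.png")[160:310,255:405]; cv2.imwrite("pics/topc.png",cv2.resize(a,(600,600),interpolation=cv2.INTER_CUBIC))
a=cv2.imread("pics/scene0.png")[160:270,280:450]; cv2.imwrite("pics/scenec.png",cv2.resize(a,(800,518),interpolation=cv2.INTER_CUBIC))
E
```

```text
(no output)
```

View pics/topc.png

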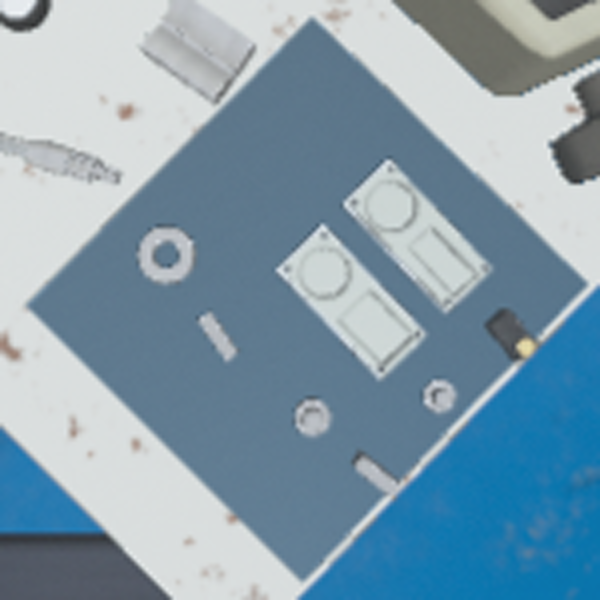

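View pics/scenec.png

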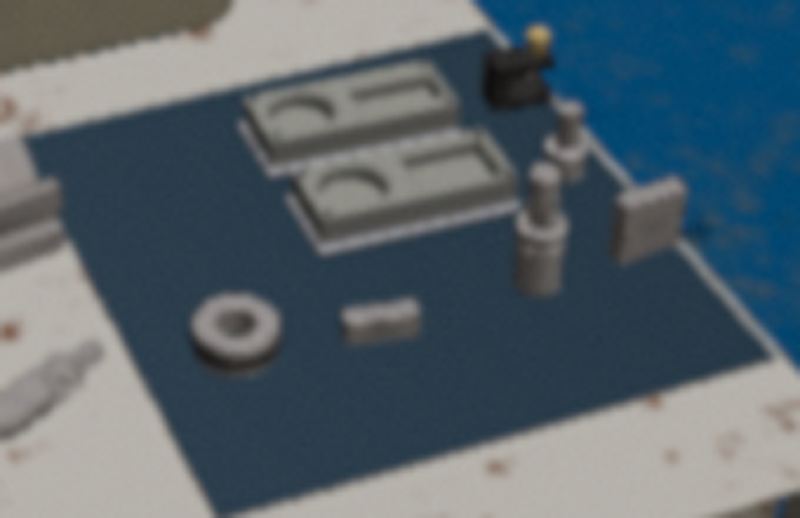

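```bash
python3 - <<'E'
from h import *
c=dict(np.load("top0.npz")); s=dict(np.load("scene0.npz"))
def t(x,y): return (255+x/4,160+y/4)
names=["mat_near","mat_left","mat_right","mat_far","gb","low","long","short","clampbody","clamptray","blocktray","ring"]
px=[t(300,580),t(28,303),t(588,285),t(312,17),t(377,475),t(217,337),t(312,417),t(440,397),t(505,328),t(350,302),t(418,235),t(167,255)]
for n,p,q in zip(names,px,depthpts(c,px)): print(n,np.round(p,1),np.round(q,3))
for n,p,z in zip(names,px,[.002]*4+[.032,.014,.058,.036,.026,.02,.02,.016]): print(n,np.round(plane(c,[p],z)[0],3))
# scene checks: tops
sc=lambda x,y:(280+x*170/800,160+y*110/518)
for n,p,z in [("gbtop",sc(650,193),.032),("longtop",sc(545,172),.058),("shorttop",sc(571,107),.036),("low",sc(382,310),.014),("screw",sc(539,37),.036)]: print(n,np.round(plane(s,[p],z)[0],3))
E
```

```text
mat_near [330. 305.] [ 0.228 -0.182  0.001]
mat_left [262.  235.8] [ 0.395 -0.019 -0.   ]
mat_right [402.  231.2] [ 0.402 -0.36   0.   ]
mat_far [333.  164.2] [ 0.569 -0.194  0.003]
gb [349.2 278.8] [ 0.294 -0.227  0.033]
low [309.2 244.2] [ 0.374 -0.134  0.013]
long [333.  264.2] [ 0.331 -0.189  0.059]
short [365.  259.2] [ 0.339 -0.264  0.037]
clampbody [381.2 242. ] [ 0.378 -0.305  0.025]
clamptray [342.5 235.5] [ 0.394 -0.214  0.019]
blocktray [359.5 218.8] [ 0.434 -0.256  0.01 ]
ring [296.8 223.8] [ 0.423 -0.104  0.002]
mat_near [ 0.228 -0.182  0.002]
mat_left [ 0.395 -0.019  0.002]
mat_right [ 0.402 -0.36   0.002]
mat_far [ 0.569 -0.194  0.002]
gb [ 0.294 -0.227  0.032]
low [ 0.374 -0.134  0.014]
long [ 0.33  -0.189  0.058]
short [ 0.339 -0.264  0.036]
clampbody [ 0.378 -0.305  0.026]
clamptray [ 0.394 -0.214  0.02 ]
blocktray [ 0.433 -0.255  0.02 ]
ring [ 0.423 -0.105  0.016]
gbtop [ 0.292 -0.225  0.032]
longtop [ 0.327 -0.188  0.058]
shorttop [ 0.337 -0.265  0.036]
low [ 0.373 -0.134  0.014]
screw [ 0.365 -0.311  0.036]
```

Candidates (full-top-image px): tall gauge block (349,279) vs low block (309,244); long pin (333,264) vs short pin (365,259) vs blue look-alike (254,118), off the mat. The clamp is at (381,242), the wide-nest (clamp) tray at (342,235) and the slot tray at (360,219). Heights match the description. Next I'll move over the mat for a close view.

```bash
python3 -m jog '[[1,-1.4,0,-0.02],[2.8,-4,0,-0.06],[5,-7,0,-0.1],[7.2,-10.1,0,-0.15],[9.4,-13.2,0,-0.2],[11.6,-16.3,0,-0.25],[13.8,-19.4,0,-0.3],[16,-22.5,0,-0.32],[18.2,-25.6,0,-0.32],[20.2,-28.4,0,-0.32],[21.7,-30.6,0,-0.32],[22.5,-31.7,0,-0.32],[22.5,-31.7,0,-0.32]]' 0.1 30
python3 - <<'E'
from station import bot
import cv2,numpy as np
c=bot.read_camera("wrist"); cv2.imwrite("pics/w1.png",c["pixels"][:,:,::-1]); np.savez("w1.npz",**c)
o=bot.get_obs(); print({k:np.round(o[k],3).tolist() for k in("t","q","eef_pos","tool_rot","contact_force","gripper_width")}, np.round(c["pose"][:3,3],3))
E
```

```text
t: 1.23
eef_pos: [0.3614, -0.2171, 0.2314]
tool_rot: [-0.0, 0.924, 0.383, 0.0]
contact_force: [0.4, -0.5, -0.8]
gripper_width: 0.451
grasp_force: 0.0
{'t': 1.283, 'q': [0.642, 0.069, -0.255, 2.109, 0.021, 0.966, -0.41], 'eef_pos': [0.361, -0.219, 0.231], 'tool_rot': [0.0, 0.924, 0.382, -0.0], 'contact_force': [-1.409, -0.871, -0.017], 'gripper_width': 0.451} [ 0.414 -0.165  0.374]
```

View pics/w1.png

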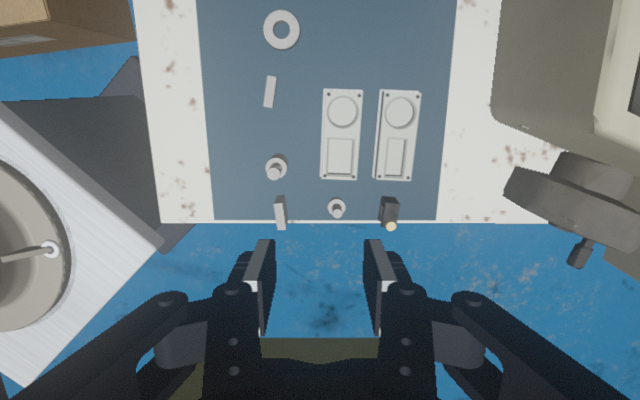

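```bash
cat >> h.py <<'E'
def cloud(c):
    v,u=np.mgrid[0:400,0:640]; uv=np.c_[u.ravel(),v.ravel()]
    o,d=ray(c,uv); return (o+d*c["depth"].ravel()[:,None]).reshape(400,640,3)
def top(c,xy,z0,z1,r=.03):
    P=cloud(c); m=(P[...,2]>z0)&(P[...,2]<z1)&(np.hypot(P[...,0]-xy[0],P[...,1]-xy[1])<r)&(c["depth"]>0)
    v,u=np.nonzero(m); uv=np.c_[u,v].astype(float); Q=plane(c,uv,(z0+z1)/2)[:,:2]   # xy by ray on plane
    R=cv2.minAreaRect((Q*1000).astype(np.float32)); B=cv2.boxPoints(R)
    e=[B[1]-B[0],B[2]-B[1]]; e=max(e,key=np.linalg.norm); yaw=np.degrees(np.arctan2(e[1],e[0]))%180
    return dict(n=len(u),cen=np.round(Q.mean(0)*1000,1),rc=np.round(R[0],1),size=np.round(sorted(R[1]),1),yaw=round(float(yaw),1),z=round(float(np.median(P[m][:,2])),4) if len(u) else None)
E
python3 - <<'E'
from h import *
c=dict(np.load("w1.npz"))
for n,xy,a,b,r in [("gb",(.294,-.227),.027,.037,.03),("low",(.374,-.134),.009,.019,.03),("long",(.33,-.189),.053,.063,.02),("longcol",(.33,-.189),.026,.036,.02),("short",(.339,-.264),.031,.041,.02),("shortcol",(.339,-.264),.009,.019,.02),("clamp",(.375,-.307),.021,.029,.03),("screw",(.375,-.307),.031,.041,.03),("clamptray",(.394,-.214),.016,.024,.06),("blocktray",(.433,-.255),.0175,.0225,.052),("ring",(.423,-.105),.012,.02,.03)]:
    print(n,top(c,xy,a,b,r))
P=cloud(c); print(np.round(P[[30,120,200],[230,240,300]],4))
E
```

```text
gb {'n': 262, 'cen': array([ 295.3, -226.8]), 'rc': array([ 295.2, -226.9]), 'size': array([ 9.6, 31. ]), 'yaw': 51.3, 'z': 0.032}
low {'n': 306, 'cen': array([ 376.7, -133.7]), 'rc': array([ 376.6, -133.9]), 'size': array([ 9.6, 29.9]), 'yaw': 34.9, 'z': 0.0138}
long {'n': 148, 'cen': array([ 330.6, -189.4]), 'rc': array([ 330.6, -189.5]), 'size': array([11.7, 12.1]), 'yaw': 178.5, 'z': 0.0577}
longcol {'n': 188, 'cen': array([ 332.3, -188.4]), 'rc': array([ 330.5, -188.9]), 'size': array([18.5, 20.7]), 'yaw': 109.3, 'z': 0.0332}
short {'n': 82, 'cen': array([ 340.2, -264.9]), 'rc': array([ 340.3, -264.7]), 'size': array([ 8.1, 10.8]), 'yaw': 46.1, 'z': 0.0357}
shortcol {'n': 142, 'cen': array([ 341.1, -264. ]), 'rc': array([ 340.4, -265. ]), 'size': array([16.7, 18.5]), 'yaw': 140.6, 'z': 0.0164}
clamp {'n': 323, 'cen': array([ 376.8, -306.4]), 'rc': array([ 375.2, -308.4]), 'size': array([15.9, 29.8]), 'yaw': 39.8, 'z': 0.0258}
screw {'n': 87, 'cen': array([ 369.1, -313.2]), 'rc': array([ 369.4, -313.5]), 'size': array([ 9.2, 11.3]), 'yaw': 48.2, 'z': 0.0363}
clamptray {'n': 2588, 'cen': array([ 406.7, -223.4]), 'rc': array([ 402.4, -220.4]), 'size': array([ 97.4, 101.9]), 'yaw': 20.4, 'z': 0.0198}
blocktray {'n': 2452, 'cen': array([ 429.4, -247.3]), 'rc': array([ 423.2, -241.4]), 'size': array([70.7, 88.4]), 'yaw': 42.2, 'z': 0.0198}
ring {'n': 926, 'cen': array([ 425.2, -103.4]), 'rc': array([ 425.1, -103.5]), 'size': array([33.7, 33.7]), 'yaw': 134.9, 'z': 0.0159}
[[ 0.3898 -0.0668  0.0021]
 [ 0.3323 -0.1311  0.0029]
 [ 0.3142 -0.2354  0.0035]]
```

```bash
python3 - <<'E'
from h import *
c=dict(np.load("w1.npz")); P=cloud(c); Z=P[...,2]
m=((Z>.0165)&(Z<.0235)).astype(np.uint8); m=cv2.morphologyEx(m,cv2.MORPH_OPEN,np.ones((2,2)))
cs,h=cv2.findContours(m,cv2.RETR_CCOMP,cv2.CHAIN_APPROX_NONE)
for k,q in enumerate(cs):
    if cv2.contourArea(q)<200: continue
    R=cv2.minAreaRect((plane(c,q[:,0].astype(float),.02)[:,:2]*1000).astype(np.float32)); B=cv2.boxPoints(R)
    e=max([B[1]-B[0],B[2]-B[1]],key=np.linalg.norm)
    print("hole" if h[0][k][3]>=0 else "outer",np.round(R[0],1),np.round(sorted(R[1]),1),round(float(np.degrees(np.arctan2(e[1],e[0]))%180),1),q[:,0].mean(0).round())
E
```

```text
outer [ 12.2 -74.1] [16.1 83. ] 9.3 [ 20. 283.]
outer [ 69.5 -45.2] [29.1 71.3] 90.0 [ 23. 236.]
outer [ 434.6 -255.4] [36.9 88.5] 42.4 [398. 135.]
hole [ 418.8 -269.6] [18.7 40.4] 42.7 [396. 157.]
hole [ 452.5 -238.9] [28.7 28.9] 171.3 [400. 113.]
outer [ 395.9 -215.8] [36.1 88.3] 42.8 [342. 135.]
hole [ 381.8 -229.5] [27.2 39. ] 45.1 [341. 156.]
hole [ 413.9 -199.3] [28.4 28.5] 0.5 [344. 112.]
outer [ 551.  -272.7] [ 10.2 111.3] 49.7 [501.  62.]
```

```bash
cat >> h.py <<'E'
def go(cmd,tgt):
    """cmd,tgt: x,y,z mm, yaw deg of tool x -> row in cm, spin"""
    a=np.radians(cmd[3]); d=np.array(tgt[:3],float)-cmd[:3]
    r=[d@[np.cos(a),np.sin(a),0],d@[np.sin(a),-np.cos(a),0],-d[2]]
    return np.round([*(v/10 for v in r),-np.radians(tgt[3]-cmd[3])],3)
def st():
    from station import bot
    o=bot.get_obs(); q=o["tool_rot"]; print(round(o["t"],2),np.round(o["eef_pos"]*1000,1),"yaw",round(2*np.degrees(np.arctan2(q[2],q[1])),1),"tilt",np.round([q[0],q[3]],3),"F",np.round(o["contact_force"],1),"w",round(float(o["gripper_width"]),3),"g",round(float(o["grasp_force"]),1),"q",np.round(o["q"],2)); return o
E
python3 -c "
from h import *
print(go([360.8,-220,231,45],[295.2,-226.9,90,51.3]))"
python3 -m jog '[[-0.7,-0.6,2,-0.02],[-2,-1.6,5,-0.05],[-3.3,-2.7,8.5,-0.09],[-4.4,-3.6,12,-0.11],[-5.1,-4.2,14.1,-0.11],[-5.1,-4.2,14.1,-0.11],[-5.1,-4.2,14.1,-0.11]]'
python3 -c "
from h import *
st()"
```

```text
[-5.127 -4.151 14.1   -0.11 ]
t: 1.87
eef_pos: [0.2944, -0.227, 0.0899]
tool_rot: [-0.001, 0.903, 0.43, -0.001]
contact_force: [1.0, 0.3, 1.3]
gripper_width: 0.45
grasp_force: 0.0
1.87 [ 294.4 -227.    89.9] yaw 51.0 tilt [-0.001 -0.001] F [1.  0.3 1.3] w 0.45 g 0.0 q [ 0.69  0.22 -0.22  2.35  0.09  0.58 -0.28]
```

```bash
python3 - <<'E'
from h import *
from station import bot
c=bot.read_camera("wrist"); np.savez("w2.npz",**c); cv2.imwrite("pics/w2.png",c["pixels"][:,:,::-1])
print(top(c,(.295,-.227),.027,.037,.03)); print(proj(c,[[.295,-.227,.032]])); st()
E
```

```text
{'n': 728, 'cen': array([ 294.9, -226.4]), 'rc': array([ 294.8, -226.4]), 'size': array([ 8.6, 30.7]), 'yaw': 51.0, 'z': 0.032}
[[318.76432716 213.00807679]]
1.92 [ 296.1 -227.5   91. ] yaw 51.0 tilt [0. 0.] F [ 0.8 -0.7  0.9] w 0.451 g 0.0 q [ 0.69  0.22 -0.22  2.35  0.09  0.58 -0.28]
```

View pics/w2.png

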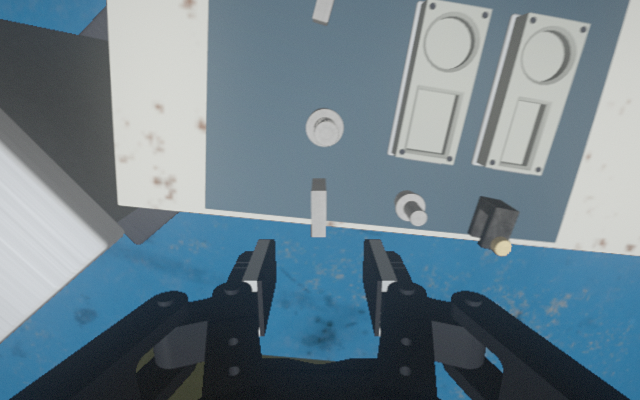

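The gauge block (319,210) lines up with the finger centre at x≈319, with the short pin (411,208) and long pin (325,128) clear of the fingers. Descending and gripping.

```bash
python3 -m jog '[[0,0,1.5,0],[0,0,3.5,0],[0,0,5.5,0],[0,0,7,0],[0,0,7.6,0],[0,0,7.6,0]]'
python3 -m jog '[[0,0,0,0],[0,0,0,0],[0,0,0,0],[0,0,0,0],[0,0,0,0],[0,0,0,0]]' 1 40
python3 -m jog '[[0,0,-0.5,0],[0,0,-1.5,0],[0,0,-3,0],[0,0,-5,0],[0,0,-5,0]]'
python3 - <<'E'
from h import *
from station import bot
c=bot.read_camera("wrist"); np.savez("w3.npz",**c); cv2.imwrite("pics/w3.png",c["pixels"][:,:,::-1])
st(); print(go([295.2,-226.9,64,51.3],[419.0,-269.6,64,42.4]))
E
```

```text
t: 2.42
eef_pos: [0.2965, -0.2269, 0.0145]
tool_rot: [0.0, 0.902, 0.431, 0.0]
contact_force: [-0.6, 0.3, 0.4]
gripper_width: 0.453
grasp_force: 0.0
t: 2.92
eef_pos: [0.2963, -0.2271, 0.0155]
tool_rot: [0.001, 0.902, 0.431, 0.001]
contact_force: [-0.2, 0.9, 5.5]
gripper_width: 0.091
grasp_force: 40.7
t: 3.33
eef_pos: [0.2968, -0.2274, 0.0674]
tool_rot: [0.002, 0.902, 0.431, 0.001]
contact_force: [-0.5, -0.4, -1.0]
gripper_width: 0.096
grasp_force: 39.8
3.38 [ 296.4 -227.3   66.2] yaw 51.1 tilt [0.002 0.001] F [-0.   1.1 -0.8] w 0.093 g 39.8 q [ 0.69  0.28 -0.22  2.37  0.13  0.5  -0.32]
[ 4.408 12.332 -0.     0.155]
```

View pics/w3.png

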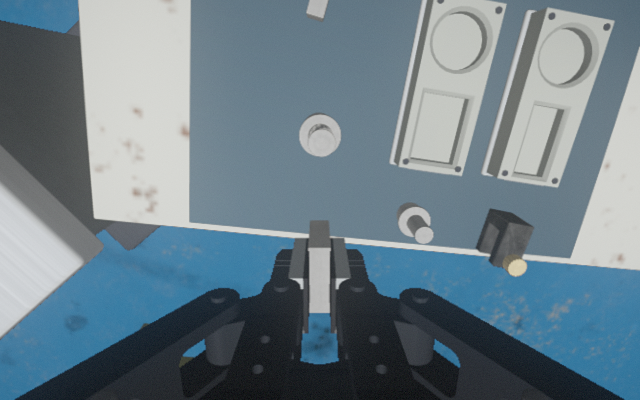

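```bash
python3 - <<'E'
from h import *
c=dict(np.load("w3.npz")); P=cloud(c)
for a,b in [(.076,.09)]:
    print(top(c,(.296,-.227),a,b,.022))
E
python3 -m jog '[[0.3,0.7,0,0.01],[1,2.7,0,0.05],[1.9,5.2,0,0.1],[2.7,7.7,0,0.155],[3.5,9.9,0,0.155],[4.1,11.6,0,0.155],[4.4,12.3,0,0.155],[4.4,12.3,0,0.155],[4.4,12.3,0,0.155]]'
python3 - <<'E'
from h import *
from station import bot
c=bot.read_camera("wrist"); np.savez("w4.npz",**c); cv2.imwrite("pics/w4.png",c["pixels"][:,:,::-1])
st(); print(top(c,(.419,-.2696),.076,.09,.022))
E
```

```text
{'n': 2545, 'cen': array([ 300.1, -224.7]), 'rc': array([ 297.3, -224.4]), 'size': array([32.1, 34.1]), 'yaw': 17.5, 'z': 0.0838}
t: 4.13
eef_pos: [0.4175, -0.2688, 0.0635]
tool_rot: [-0.001, 0.933, 0.36, -0.001]
contact_force: [-0.8, 0.3, -1.0]
gripper_width: 0.094
grasp_force: 39.8
4.18 [ 416.9 -268.8   63.6] yaw 42.2 tilt [-0.001 -0.001] F [ 0.1 -0.5 -1.1] w 0.094 g 39.8 q [ 0.59  0.43 -0.17  2.1   0.12  0.62 -0.5 ]
{'n': 2647, 'cen': array([ 422. , -265.9]), 'rc': array([ 420.4, -265.1]), 'size': array([32.2, 32.5]), 'yaw': 6.4, 'z': 0.0803}
```

View pics/w4.png

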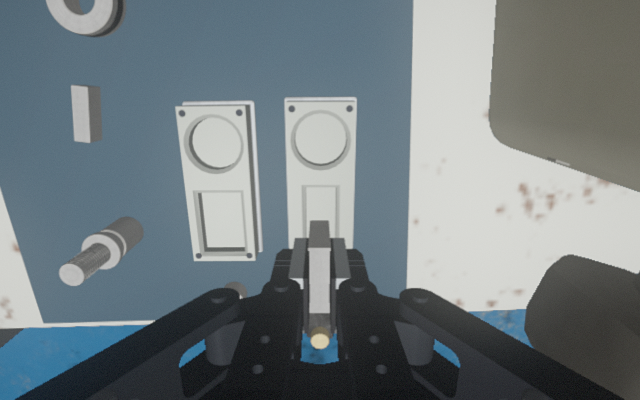

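The block is upright in the fingers. The slot tray is ahead at (320,160), in line with it, and the slot is partly hidden beneath the block. I'll measure the residual along the slot.

```bash
python3 - <<'E'
from h import *
from station import bot
c=bot.read_camera("wrist"); st(); P=cloud(c); g=c["pixels"].mean(2)
for v in range(214,330,4): print(v,np.round(P[v,319]*1000,1),int(g[v,319]),end=" | ")
print(); print([int(x) for x in g[290,296:345]]); print([round(x*1000) for x in P[290,296:345,2]])
# tray
Z=P[...,2]; m=((Z>.0165)&(Z<.0235)).astype(np.uint8)
cs,h=cv2.findContours(m,cv2.RETR_CCOMP,cv2.CHAIN_APPROX_NONE)
for k,q in enumerate(cs):
    if cv2.contourArea(q)<400: continue
    R=cv2.minAreaRect((plane(c,q[:,0].astype(float),.02)[:,:2]*1000).astype(np.float32)); B=cv2.boxPoints(R)
    e=max([B[1]-B[0],B[2]-B[1]],key=np.linalg.norm)
    print("hole" if h[0][k][3]>=0 else "outer",np.round(R[0],1),np.round(sorted(R[1]),1),round(float(np.degrees(np.arctan2(e[1],e[0]))%180),1),q[:,0].mean(0).round())
E
```

```text
4.23 [ 416.7 -268.8   63.7] yaw 42.2 tilt [-0.001 -0.001] F [-0.6 -0.1 -0.2] w 0.094 g 39.8 q [ 0.59  0.43 -0.17  2.1   0.12  0.62 -0.5 ]
214 [ 418.9 -267.5   12.5] 203 | 218 [ 416.8 -269.4   11.6] 203 | 222 [ 427.3 -260.    53.6] 104 | 226 [ 427.  -260.3   57.5] 103 | 230 [ 427.6 -259.9   63.7] 105 | 234 [ 427.6 -259.9   68.1] 103 | 238 [ 427.1 -260.3   70.8] 101 | 242 [ 427.4 -260.1   75.6] 103 | 246 [ 427.1 -260.4   78.3] 102 | 250 [ 426.  -261.3   78.9] 188 | 254 [ 425.  -262.3   79.6] 186 | 258 [ 423.5 -263.6   79. ] 187 | 262 [ 422.8 -264.3   80.5] 185 | 266 [ 421.3 -265.6   80.1] 186 | 270 [ 419.9 -266.9   80. ] 184 | 274 [ 418.7 -268.    80.3] 187 | 278 [ 417.5 -269.1   80.5] 185 | 282 [ 415.8 -270.6   79.8] 187 | 286 [ 414.5 -271.8   79.9] 185 | 290 [ 413.6 -272.6   80.9] 184 | 294 [ 411.8 -274.2   80. ] 183 | 298 [ 410.  -275.9   79.1] 185 | 302 [ 409.  -276.8   80.1] 185 | 306 [ 406.9 -278.6   78.7] 182 | 310 [ 406.1 -279.4   79.8] 187 | 314 [ 375.5 -307.    25.4] 91 | 318 [ 373.9 -308.4   26.3] 88 | 322 [ 371.7 -310.3   26.2] 91 | 326 [ 371.4 -310.7   29.3] 98 | 
[47, 47, 47, 50, 50, 50, 55, 67, 73, 79, 78, 65, 60, 122, 172, 185, 185, 182, 184, 186, 187, 187, 186, 184, 186, 186, 186, 188, 188, 188, 187, 189, 177, 133, 65, 65, 77, 78, 75, 73, 60, 52, 51, 48, 47, 50, 50, 51, 53]
[109, 110, 109, 110, 110, 102, 102, 101, 102, 101, 100, 101, 99, 88, 80, 79, 80, 79, 80, 80, 80, 80, 81, 81, 80, 206, 81, 80, 79, 80, 80, 80, 81, 80, 88, 98, 102, 101, 101, 100, 103, 102, 102, 110, 110, 109, 111, 109, 109]
outer [ 396.1 -214.5] [37.2 88.2] 42.8 [219. 180.]
hole [ 381.3 -228.6] [24.8 36.8] 42.7 [223. 220.]
hole [ 414.3 -198.3] [27.7 27.8] 84.0 [216. 142.]
outer [ 437.2 -253. ] [36.  82.8] 42.4 [322. 178.]
hole [ 453.3 -238.4] [28.  28.1] 64.5 [322. 138.]
outer [ 536.8 -286.7] [13.2 74.5] 55.2 [503.  75.]
```

```bash
python3 -m jog '[[0.3,0.13,0.3,0],[0.3,0.13,1,0],[0.3,0.13,1.9,0],[0.3,0.13,2.6,0],[0.3,0.13,2.6,0],[0.3,0.13,2.6,0]]'
python3 - <<'E'
from h import *
from station import bot
c=bot.read_camera("wrist"); np.savez("w5.npz",**c); cv2.imwrite("pics/w5.png",cv2.resize(c["pixels"][60:300,200:440,::-1],(600,600)))
st(); P=cloud(c)
col=P[200:330,319]*1000; t=col[(col[:,2]>45)&(col[:,2]<65)]; print(np.round(t[t[:,2]>52][[0,-1]],1),np.median(t[:,2]))
E
```

```text
t: 4.73
eef_pos: [0.421, -0.268, 0.0375]
tool_rot: [-0.001, 0.933, 0.36, -0.001]
contact_force: [0.0, 0.3, -0.3]
gripper_width: 0.09
grasp_force: 39.8
4.78 [ 421.3 -268.2   37.9] yaw 42.2 tilt [-0. -0.] F [-0.2 -0.8  0. ] w 0.101 g 39.8 q [ 0.57  0.48 -0.16  2.11  0.14  0.56 -0.52]
[[ 431.4 -259.4   52. ]
 [ 409.3 -279.4   53.5]] 53.803785202868745
```

View pics/w5.png

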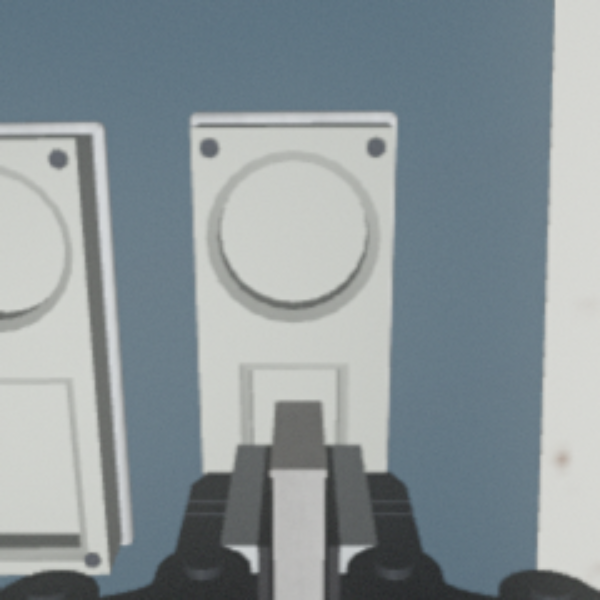

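The block is over the slot: its front face is centred at x=298 against the slot's 240–347, so it is about 0.7 mm to the right. I'll correct that and lower it.

```bash
python3 -m jog '[[0,-0.07,0.2,0],[0,-0.07,0.5,0],[0,-0.07,0.8,0],[0,-0.07,1,0],[0,-0.07,1.1,0],[0,-0.07,1.15,0],[0,-0.07,1.15,0]]'
python3 - <<'E'
from h import *
from station import bot
c=bot.read_camera("wrist"); st(); P=cloud(c)
col=P[200:330,319]*1000; t=col[(col[:,2]>39)&(col[:,2]<50)]; print(np.round(t[[0,-1]],1),np.median(t[:,2]))
E
```

```text
t: 5.37
eef_pos: [0.4211, -0.2678, 0.0267]
tool_rot: [-0.0, 0.933, 0.36, -0.0]
contact_force: [-0.5, -0.4, -1.2]
gripper_width: 0.091
grasp_force: 39.8
5.42 [ 421.2 -267.8   26.8] yaw 42.2 tilt [0. 0.] F [ 1.1  0.9 -0.5] w 0.095 g 39.8 q [ 0.57  0.5  -0.15  2.11  0.14  0.54 -0.53]
[[ 431.6 -259.1   39.6]
 [ 409.3 -279.4   42.4]] 43.149714522738506
```

```bash
python3 -m jog '[[0,0,0.05,0],[0,0,0.1,0],[0,0,0.1,0]]'
python3 -m jog '[[0,0,0,0],[0,0,0,0],[0,0,0,0]]' 0.4 30
python3 -m jog '[[0,0,-0.5,0],[0,0,-2,0],[0,0,-4.5,0],[0,0,-6.5,0],[0,0,-7.5,0],[0,0,-7.5,0]]' 0.2
python3 - <<'E'
from h import *
from station import bot
c=bot.read_camera("wrist"); np.savez("w6.npz",**c); cv2.imwrite("pics/w6.png",c["pixels"][:,:,::-1]); st()
print(top(c,(.42,-.269),.037,.047,.03)); print("short",top(c,(.340,-.265),.031,.041,.02))
print(go([419.5,-269,100,42.2],[340.3,-264.8,100,45]))
E
```

```text
t: 5.67
eef_pos: [0.4212, -0.2678, 0.0258]
tool_rot: [0.0, 0.933, 0.36, 0.0]
contact_force: [-1.2, -1.0, -1.2]
gripper_width: 0.094
grasp_force: 39.8
t: 5.92
eef_pos: [0.4212, -0.2679, 0.0259]
tool_rot: [0.0, 0.933, 0.36, 0.0]
contact_force: [0.5, -0.4, 0.5]
gripper_width: 0.295
grasp_force: 0.0
t: 6.42
eef_pos: [0.4227, -0.2687, 0.1031]
tool_rot: [0.002, 0.933, 0.36, 0.002]
contact_force: [1.1, -0.4, -0.2]
gripper_width: 0.398
grasp_force: 0.0
6.47 [ 421.8 -268.2  101.7] yaw 42.2 tilt [0.001 0.001] F [ 0.2  0.6 -0.3] w 0.4 g 0.0 q [ 0.59  0.37 -0.18  2.07  0.1   0.7  -0.49]
{'n': 695, 'cen': array([ 421.5, -268.5]), 'rc': array([ 421.1, -268.7]), 'size': array([ 8.6, 30.6]), 'yaw': 42.4, 'z': 0.042}Traceback (most recent call last):
  File "<stdin>", line 4, in <module>
  File "h.py", line 18, in top
    v,u=np.nonzero(m); uv=np.c_[u,v].astype(float); Q=plane(c,uv,(z0+z1)/2)[:,:2]   # xy by ray on plane
                                                      ~~~~~^^^^^^^^^^^^^^^^
  File "h.py", line 8, in plane
    o,d=ray(c,uv); return o+d*((z-o[2])/d[:,2])[:,None]
        ~~~^^^^^^
  File "h.py", line 5, in ray
    p=cv2.undistortPoints(np.array(uv,float).reshape(-1,1,2),K(c),c["distortion"])[:,0]
      ~~~~~~~~~~~~~~~~~~~^^^^^^^^^^^^^^^^^^^^^^^^^^^^^^^^^^^^^^^^^^^^^^^^^^^^^^^^^
cv2.error: OpenCV(4.12.0) /io/opencv/modules/calib3d/src/undistort.dispatch.cpp:347: error: (-215:Assertion failed) CV_IS_MAT(_src) && CV_IS_MAT(_dst) && (_src->rows == 1 || _src->cols == 1) && (_dst->rows == 1 || _dst->cols == 1) && _src->cols + _src->rows - 1 == _dst->rows + _dst->cols - 1 && (CV_MAT_TYPE(_src->type) == CV_32FC2 || CV_MAT_TYPE(_src->type) == CV_64FC2) && (CV_MAT_TYPE(_dst->type) == CV_32FC2 || CV_MAT_TYPE(_dst->type) == CV_64FC2) in function 'cvUndistortPointsInternal'
```

View pics/w6.png

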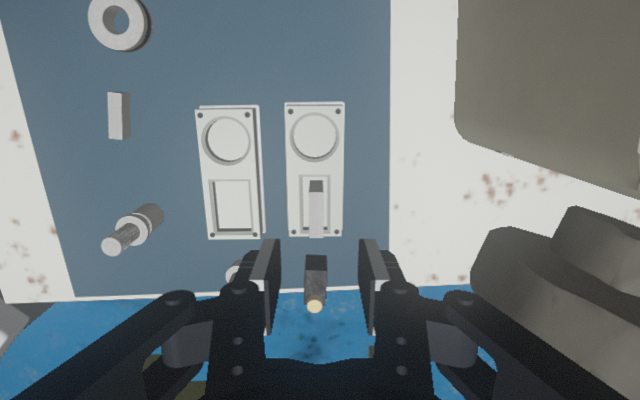

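The block is seated: its top is at z=42.0, centred in the slot, at (315,205). Next is the short pin.

```bash
python3 -c "
from h import *
print(go([421.6,-268.1,101.5,42.2],[340.3,-264.8,80,45]))"
python3 -m jog '[[-0.4,-0.4,0,0],[-1.5,-1.5,0.3,-0.02],[-3,-3,0.8,-0.05],[-4.6,-4.5,1.6,-0.05],[-5.6,-5.5,2.1,-0.05],[-5.8,-5.7,2.1,-0.05],[-5.8,-5.7,2.1,-0.05]]' 0.3
python3 - <<'E'
from h import *
from station import bot
c=bot.read_camera("wrist"); np.savez("w7.npz",**c); st()
print("short",top(c,(.340,-.265),.031,.041,.02))
print("col",top(c,(.340,-.265),.009,.019,.02))
print("clamp",top(c,(.375,-.308),.022,.029,.03))
E
```

```text
[-5.801 -5.706  2.15  -0.049]
t: 7.05
eef_pos: [0.3381, -0.2641, 0.0788]
tool_rot: [-0.001, 0.924, 0.383, -0.001]
contact_force: [-0.2, -0.6, -0.4]
gripper_width: 0.35
grasp_force: 0.0
7.1 [ 339.8 -264.4   79.4] yaw 45.1 tilt [-0. -0.] F [0.3 1.  0.5] w 0.349 g 0.0 q [ 0.68  0.32 -0.19  2.24  0.11  0.59 -0.37]
short {'n': 272, 'cen': array([ 340.3, -264.7]), 'rc': array([ 340.3, -264.6]), 'size': array([ 9.5, 10.8]), 'yaw': 45.1, 'z': 0.0358}
col {'n': 426, 'cen': array([ 341.2, -264. ]), 'rc': array([ 340.4, -265. ]), 'size': array([17.4, 18.8]), 'yaw': 131.9, 'z': 0.0163}
clamp {'n': 1062, 'cen': array([ 376.7, -306.2]), 'rc': array([ 374.9, -308.1]), 'size': array([17.4, 29.3]), 'yaw': 39.5, 'z': 0.0259}
```

```bash
python3 -m jog '[[0,0,1.5,0],[0,0,3.5,0],[0,0,5,0],[0,0,5.8,0],[0,0,6,0],[0,0,6,0]]'
python3 -m jog '[[0,0,0,0],[0,0,0,0],[0,0,0,0],[0,0,0,0],[0,0,0,0]]' 1 30
python3 -m jog '[[0,0,-0.5,0],[0,0,-2,0],[0,0,-4.5,0],[0,0,-6,0],[0,0,-6,0]]'
python3 - <<'E'
from h import *
from station import bot
c=bot.read_camera("wrist"); np.savez("w8.npz",**c); cv2.imwrite("pics/w8.png",cv2.resize(c["pixels"][150:330,200:440,::-1],(800,600))); st()
print(go([340.2,-264.7,80,45],[452.8,-238.8,80,42.4]))
E
```

```text
t: 7.6
eef_pos: [0.3405, -0.2644, 0.0195]
tool_rot: [-0.0, 0.923, 0.384, -0.0]
contact_force: [0.0, -0.7, -0.7]
gripper_width: 0.348
grasp_force: 0.0
t: 8.02
eef_pos: [0.3403, -0.2649, 0.0203]
tool_rot: [0.001, 0.924, 0.383, 0.0]
contact_force: [1.1, -0.2, 4.2]
gripper_width: 0.158
grasp_force: 29.0
t: 8.43
eef_pos: [0.3414, -0.2656, 0.0826]
tool_rot: [0.002, 0.924, 0.383, 0.001]
contact_force: [-0.7, 0.0, -0.2]
gripper_width: 0.157
grasp_force: 28.5
8.48 [ 340.8 -265.3   81.3] yaw 45.1 tilt [0.002 0.001] F [ 1.7  0.  -0.5] w 0.154 g 28.5 q [ 0.68  0.32 -0.19  2.24  0.11  0.59 -0.37]
[ 9.793  6.131 -0.     0.045]
```

View pics/w8.png

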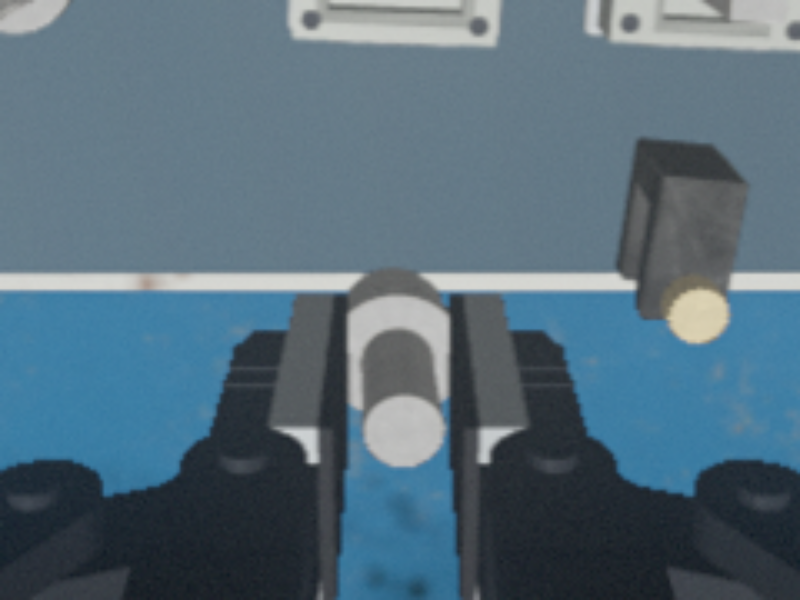

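The pin is held upright, with its top at (402,430) and collar at (398,330) on one axis. Moving to the bore.

```bash
python3 -m jog '[[0.6,0.4,0,0.01],[2.4,1.5,0,0.03],[4.9,3.1,0,0.045],[7.4,4.6,0,0.045],[9.2,5.7,0,0.045],[9.8,6.1,0,0.045],[9.8,6.1,0,0.045],[9.8,6.1,0,0.045]]'
python3 - <<'E'
from h import *
from station import bot
c=bot.read_camera("wrist"); np.savez("w9.npz",**c); cv2.imwrite("pics/w9.png",c["pixels"][:,:,::-1]); st()
P=cloud(c)
print("pintop",[ (a,top(c,(.4528,-.2388),a,a+.004,.0075)) for a in(.092,.096)])
Z=P[...,2]; m=((Z>.0165)&(Z<.0235)).astype(np.uint8)
cs,h=cv2.findContours(m,cv2.RETR_CCOMP,cv2.CHAIN_APPROX_NONE)
for k,q in enumerate(cs):
    if cv2.contourArea(q)<400: continue
    R=cv2.minAreaRect((plane(c,q[:,0].astype(float),.02)[:,:2]*1000).astype(np.float32)); B=cv2.boxPoints(R)
    print("hole" if h[0][k][3]>=0 else "outer",np.round(R[0],1),np.round(sorted(R[1]),1),q[:,0].mean(0).round())
E
```

```text
t: 9.15
eef_pos: [0.451, -0.238, 0.0787]
tool_rot: [-0.001, 0.932, 0.362, -0.001]
contact_force: [-0.9, -0.4, 0.1]
gripper_width: 0.156
grasp_force: 28.5
9.2 [ 450.4 -238.4   78.9] yaw 42.4 tilt [-0.001 -0.001] F [-0.5  0.1 -0.7] w 0.152 g 28.5 q [ 0.51  0.43 -0.18  2.06  0.12  0.67 -0.58]
pintop [(0.092, {'n': 498, 'cen': array([ 451.8, -239.6]), 'rc': array([ 452.3, -239.6]), 'size': array([11. , 11.4]), 'yaw': 43.3, 'z': 0.0943}), (0.096, {'n': 8, 'cen': array([ 453.3, -241.5]), 'rc': array([ 453. , -240.1]), 'size': array([5.8, 9.1]), 'yaw': 132.6, 'z': 0.0961})]
outer [ 402.5 -208.5] [36.9 71.9] [230. 236.]
hole [ 414.3 -197.9] [27.6 28.2] [228. 213.]
outer [ 453.6 -238.1] [36.  40.3] [322. 207.]
outer [ 554.6 -266.9] [  9.4 120.4] [481. 106.]
```

```bash
python3 -m jog '[[0.05,0,0.8,0],[0.1,0,2,0],[0.1,0,3.2,0],[0.1,0,3.7,0],[0.1,0,3.7,0],[0.1,0,3.7,0]]'
python3 - <<'E'
from h import *
from station import bot
c=bot.read_camera("wrist"); np.savez("w10.npz",**c); cv2.imwrite("pics/w10.png",cv2.resize(c["pixels"][120:300,220:420,::-1],(667,600))); st()
print("pintop",top(c,(.4528,-.2388),.055,.059,.0075))
E
```

```text
t: 9.7
eef_pos: [0.4522, -0.2378, 0.0426]
tool_rot: [-0.0, 0.932, 0.362, -0.0]
contact_force: [-0.2, 0.3, -1.1]
gripper_width: 0.157
grasp_force: 28.5
9.75 [ 452.8 -237.9   43. ] yaw 42.5 tilt [ 0. -0.] F [ 0.2 -0.   1. ] w 0.152 g 28.5 q [ 0.5   0.49 -0.17  2.08  0.14  0.59 -0.6 ]
pintop {'n': 496, 'cen': array([ 452.6, -239.4]), 'rc': array([ 452.3, -238.8]), 'size': array([11.5, 13.5]), 'yaw': 132.5, 'z': 0.0581}
```

View pics/w10.png

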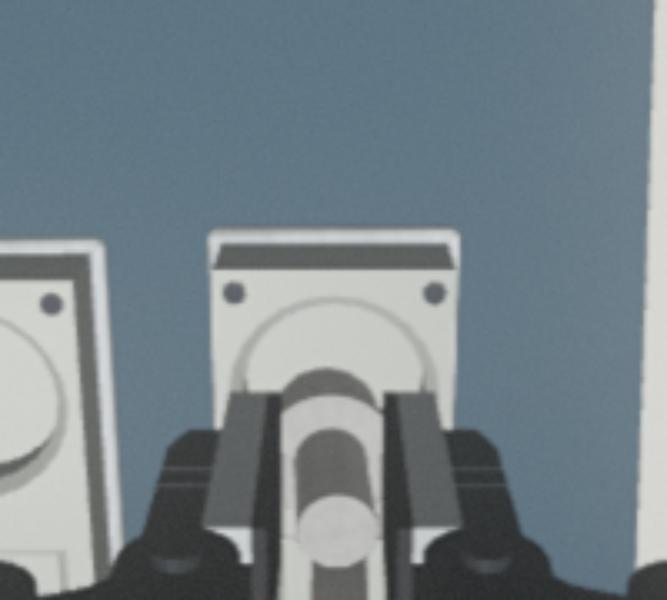

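```bash
python3 -m jog '[[0,0.05,0.3,0],[0,0.05,0.7,0],[0,0.05,1,0],[0,0.05,1.15,0],[0,0.05,1.15,0]]'
python3 - <<'E'
from h import *
from station import bot
c=bot.read_camera("wrist"); st()
print("pintop",top(c,(.4528,-.2388),.043,.050,.0075))
E
```

```text
t: 10.17
eef_pos: [0.4531, -0.2378, 0.0309]
tool_rot: [-0.0, 0.932, 0.363, -0.0]
contact_force: [-0.3, 0.2, -0.6]
gripper_width: 0.157
grasp_force: 28.5
10.22 [ 453.2 -237.9   31.1] yaw 42.5 tilt [-0. -0.] F [-0.2 -0.4 -1. ] w 0.156 g 28.5 q [ 0.5   0.51 -0.17  2.08  0.15  0.56 -0.61]
pintop {'n': 552, 'cen': array([ 453.8, -238.8]), 'rc': array([ 453.5, -238.3]), 'size': array([11.5, 13.8]), 'yaw': 135.5, 'z': 0.0465}
```

```bash
python3 -m jog '[[0,0,0.05,0],[0,0,0.05,0]]'
python3 -m jog '[[0,0,0,0],[0,0,0,0],[0,0,0,0],[0,0,0,0]]' 0.35 30
python3 -m jog '[[0,0,-0.5,0],[0,0,-2,0],[0,0,-4.5,0],[0,0,-6.5,0],[0,0,-7,0],[0,0,-7,0]]'
python3 - <<'E'
from h import *
from station import bot
c=bot.read_camera("wrist"); np.savez("w11.npz",**c); st()
cv2.imwrite("pics/w11.png",cv2.resize(c["pixels"][120:320,200:440,::-1],(720,600)))
print("pintop",top(c,(.4528,-.2388),.043,.050,.012),"gb",top(c,(.42,-.269),.037,.0428,.03))
print(go([453.2,-238.5,100.5,42.4],[375,-308.2,80,39.6]))
E
```

```text
t: 10.38
eef_pos: [0.4534, -0.2379, 0.0308]
tool_rot: [0.0, 0.932, 0.362, 0.0]
contact_force: [-0.2, 0.1, -0.4]
gripper_width: 0.152
grasp_force: 28.5
t: 10.72
eef_pos: [0.4534, -0.238, 0.0309]
tool_rot: [0.0, 0.932, 0.362, 0.0]
contact_force: [0.1, 0.4, 0.5]
gripper_width: 0.324
grasp_force: 0.0
t: 11.22
eef_pos: [0.4546, -0.2385, 0.1026]
tool_rot: [0.001, 0.932, 0.362, 0.001]
contact_force: [-0.3, 0.0, -0.5]
gripper_width: 0.327
grasp_force: 0.0
11.27 [ 453.7 -238.2  101.3] yaw 42.5 tilt [0.001 0.001] F [ 0.4  0.2 -0.8] w 0.328 g 0.0 q [ 0.52  0.39 -0.19  2.05  0.11  0.71 -0.57]
pintop {'n': 222, 'cen': array([ 452.9, -238. ]), 'rc': array([ 452.9, -237.8]), 'size': array([ 9.6, 10.2]), 'yaw': 42.4, 'z': 0.0459} gb {'n': 566, 'cen': array([ 420.8, -269.2]), 'rc': array([ 420.9, -269.1]), 'size': array([ 8.7, 33.1]), 'yaw': 42.4, 'z': 0.0419}
[-10.475  -0.126   2.05    0.049]
```

View pics/w11.png

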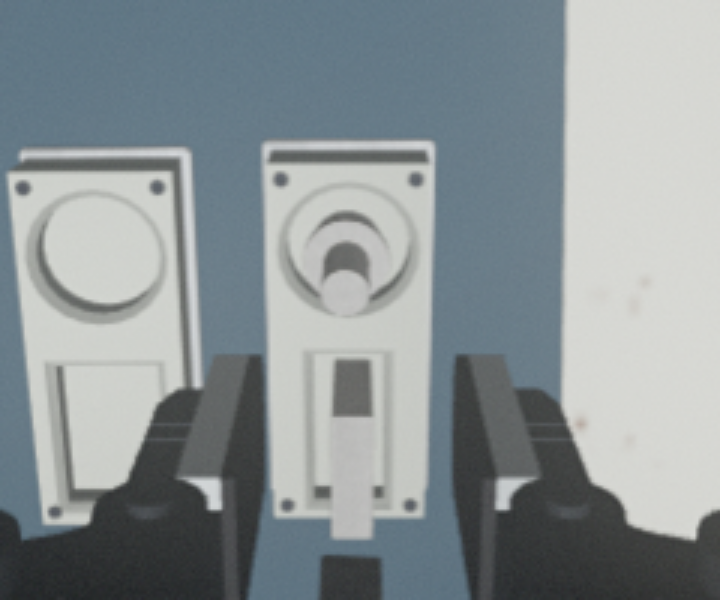

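Kit 1 is in: the short pin stands upright in its bore at (346,250) with its top at z=45.9, and the block is home in its slot at (352,430). Next is the clamp, after checking the handwheel clearance.

```bash
python3 - <<'E'
from h import *
c=dict(np.load("w6.npz")); P=cloud(c).reshape(-1,3)
m=(P[:,2]>.04)&(P[:,2]<.25)&(P[:,1]<-.33)&(P[:,0]>.4); Q=P[m]; print("wheel",len(Q),np.round(Q.min(0),3),np.round(Q.max(0),3))
print("nearest to clamp",round(np.hypot(Q[:,0]-.375,Q[:,1]+.308).min(),3))
c=dict(np.load("top0.npz")); P=cloud(c).reshape(-1,3)
m=(P[:,2]>.04)&(P[:,2]<.25)&(P[:,1]<-.33)&(P[:,0]>.4)&(P[:,0]<.55)&(P[:,1]>-.47); Q=P[m]; print("wheel",len(Q),np.round(Q.min(0),3),np.round(Q.max(0),3))
E
python3 -m jog '[[-0.7,0,0,0.01],[-2.5,0,0,0.03],[-5,-0.1,0.3,0.05],[-7.6,-0.1,1,0.05],[-9.7,-0.1,1.8,0.05],[-10.4,-0.1,2,0.05],[-10.4,-0.1,2,0.05],[-10.4,-0.1,2,0.05]]' 0.3
python3 - <<'E'
from h import *
from station import bot
c=bot.read_camera("wrist"); np.savez("w12.npz",**c); st()
print("clamp",top(c,(.375,-.308),.0235,.0285,.03))
print("screw",top(c,(.369,-.313),.033,.039,.03))
E
```

```text
wheel 12369 [ 0.459 -0.41   0.04 ] [ 0.562 -0.33   0.165]
nearest to clamp 0.087
wheel 1059 [ 0.46  -0.407  0.041] [ 0.55  -0.33   0.168]
t: 11.93
eef_pos: [0.3759, -0.307, 0.0803]
tool_rot: [-0.001, 0.941, 0.339, -0.0]
contact_force: [0.3, 0.3, 0.1]
gripper_width: 0.353
grasp_force: 0.0
11.98 [ 376.9 -306.7   80.6] yaw 39.7 tilt [-0.  0.] F [ 0.1 -0.7 -0.3] w 0.351 g 0.0 q [ 0.69  0.39 -0.16  2.12  0.1   0.64 -0.42]
clamp {'n': 971, 'cen': array([ 377.9, -307.2]), 'rc': array([ 375.8, -308.8]), 'size': array([15.9, 28.5]), 'yaw': 39.6, 'z': 0.0259}
screw {'n': 281, 'cen': array([ 369.5, -313.8]), 'rc': array([ 369.3, -313.8]), 'size': array([10.3, 11.8]), 'yaw': 39.6, 'z': 0.0365}
```

```bash
python3 -m jog '[[-0.1,0.05,1,0],[-0.17,0.1,3,0],[-0.17,0.1,5,0],[-0.17,0.1,6.3,0],[-0.17,0.1,6.7,0],[-0.17,0.1,6.7,0]]'
python3 -m jog '[[0,0,0,0],[0,0,0,0],[0,0,0,0],[0,0,0,0],[0,0,0,0]]' 1 40
python3 -m jog '[[0,0,-0.5,0],[0,0,-2,0],[0,0,-4.5,0],[0,0,-6,0],[0,0,-6,0]]'
python3 - <<'E'
from h import *
from station import bot
c=bot.read_camera("wrist"); np.savez("w13.npz",**c); cv2.imwrite("pics/w13.png",c["pixels"][:,:,::-1]);st()
print("clamp",top(c,(.375,-.308),.083,.088,.02))
print("screw",top(c,(.369,-.313),.093,.1,.012))
E
```

```text
t: 12.48
eef_pos: [0.3754, -0.3081, 0.0126]
tool_rot: [-0.001, 0.94, 0.34, -0.0]
contact_force: [0.7, 0.1, -0.1]
gripper_width: 0.347
grasp_force: 0.0
t: 12.9
eef_pos: [0.3756, -0.3096, 0.0143]
tool_rot: [0.0, 0.941, 0.339, 0.0]
contact_force: [-0.4, -0.0, -1.5]
gripper_width: 0.169
grasp_force: 40.9
t: 13.32
eef_pos: [0.3771, -0.3107, 0.077]
tool_rot: [0.002, 0.941, 0.339, 0.002]
contact_force: [-0.1, 0.1, -0.4]
gripper_width: 0.17
grasp_force: 41.0
13.37 [ 376.4 -310.2   75.5] yaw 39.6 tilt [0.002 0.001] F [ 0.1 -0.6 -0.9] w 0.173 g 41.0 q [ 0.69  0.4  -0.15  2.12  0.1   0.63 -0.42]
clamp {'n': 490, 'cen': array([ 382.7, -303.5]), 'rc': array([ 374.6, -306. ]), 'size': array([30.8, 31.1]), 'yaw': 119.5, 'z': 0.0863}
screw {'n': 714, 'cen': array([ 371. , -316.3]), 'rc': array([ 373.3, -314.7]), 'size': array([14.9, 20.4]), 'yaw': 38.8, 'z': 0.0989}
```

```bash
python3 -c "
from h import *
print(go([375.8,-309.3,74,39.6],[381.6,-229.4,74,42.8]))"
python3 -m jog '[[0.4,-0.4,0,-0.01],[1.6,-1.7,0,-0.03],[3.2,-3.3,0,-0.05],[4.6,-4.8,0,-0.055],[5.4,-5.6,0,-0.055],[5.55,-5.8,0,-0.055],[5.55,-5.8,0,-0.055],[5.55,-5.8,0,-0.055]]'
python3 - <<'E'
from h import *
from station import bot
c=bot.read_camera("wrist"); np.savez("w14.npz",**c); cv2.imwrite("pics/w14.png",c["pixels"][:,:,::-1]);o=st()
P=cloud(c); g=c["pixels"].mean(2)
for v in range(215,330,5): print(v,np.round(P[v,319]*1000,1),int(g[v,319]),end=" | ")
print(); v=265; print([(u,int(g[v,u]),round(P[v,u,2]*1000)) for u in range(286,352,3)])
Z=P[...,2]; m=((Z>.0165)&(Z<.0235)).astype(np.uint8)
cs,h=cv2.findContours(m,cv2.RETR_CCOMP,cv2.CHAIN_APPROX_NONE)
for k,q in enumerate(cs):
    if cv2.contourArea(q)<400: continue
    R=cv2.minAreaRect((plane(c,q[:,0].astype(float),.02)[:,:2]*1000).astype(np.float32))
    print("hole" if h[0][k][3]>=0 else "outer",np.round(R[0],1),np.round(sorted(R[1]),1),q[:,0].mean(0).round())
E
```

```text
[ 5.54  -5.787 -0.    -0.056]
t: 14.03
eef_pos: [0.3807, -0.2291, 0.0734]
tool_rot: [-0.0, 0.931, 0.365, -0.0]
contact_force: [-0.8, 0.3, -0.5]
gripper_width: 0.177
grasp_force: 41.0
14.08 [ 380.8 -229.6   73.5] yaw 42.8 tilt [-0. -0.] F [-0.7 -0.2 -0.6] w 0.173 g 41.0 q [ 0.56  0.35 -0.19  2.21  0.12  0.59 -0.54]
215 [ 379.7 -230.7   12.7] 202 | 220 [ 377.  -233.3   11.4] 201 | 225 [ 390.8 -220.6   65.9] 66 | 230 [ 391.1 -220.3   72.8] 64 | 235 [ 391.1 -220.3   78.2] 62 | 240 [ 390.6 -220.8   81.8] 62 | 245 [ 390.4 -221.    85.9] 92 | 250 [ 388.6 -222.7   85.3] 96 | 255 [ 386.7 -224.4   84.7] 93 | 260 [ 385.5 -225.5   85.8] 85 | 265 [ 383.9 -227.    86. ] 90 | 270 [ 382.2 -228.5   86.1] 103 | 275 [ 380.1 -230.5   85.1] 90 | 280 [ 378.3 -232.1   85. ] 90 | 285 [ 376.6 -233.8   84.9] 91 | 290 [ 379.1 -231.5   94.2] 102 | 295 [ 378.1 -232.4   95.6] 192 | 300 [ 376.5 -233.8   95.7] 202 | 305 [ 374.4 -235.8   94.7] 197 | 310 [ 373.6 -236.6   96.5] 201 | 315 [ 372.1 -238.    96.8] 201 | 320 [  19.1 -564.  -546.7] 112 | 325 [   9.2 -573.2 -544.7] 111 | 
[(286, 92, 102), (289, 90, 102), (292, 91, 102), (295, 47, 101), (298, 41, 102), (301, 71, 90), (304, 100, 85), (307, 109, 86), (310, 99, 85), (313, 91, 85), (316, 93, 85), (319, 90, 86), (322, 85, 86), (325, 96, 85), (328, 91, 85), (331, 93, 85), (334, 97, 85), (337, 82, 87), (340, 48, 102), (343, 53, 102), (346, 92, 101), (349, 93, 102)]
outer [ 399.4 -211.1] [36.  78.3] [317. 173.]
hole [ 413.8 -197.6] [27.8 27.9] [317. 139.]
outer [ 434.9 -254.1] [37.  88.1] [414. 182.]
hole [ 452.6 -237.5] [28.1 28.2] [418. 137.]
outer [ 536.2 -293.7] [26.9 94.2] [598.  87.]
```

```bash
python3 -m jog '[[0.1,-0.04,0.8,0],[0.13,-0.04,2,0],[0.13,-0.04,3.2,0],[0.13,-0.04,3.8,0],[0.13,-0.04,3.8,0],[0.13,-0.04,3.8,0]]'
python3 - <<'E'
from h import *
from station import bot
c=bot.read_camera("wrist"); np.savez("w15.npz",**c); st()
P=cloud(c); g=c["pixels"].mean(2)
for v in range(215,300,5): print(v,np.round(P[v,319]*1000,1),int(g[v,319]),end=" | ")
# slot edges along row just ahead of clamp
for v in (200,206,212):
  print(); print(v,[(u,int(g[v,u]),round(P[v,u,2]*1000)) for u in range(270,366,3)])
E
```

```text
t: 14.58
eef_pos: [0.3814, -0.2282, 0.0354]
tool_rot: [-0.0, 0.931, 0.365, -0.0]
contact_force: [-0.9, 0.5, -1.0]
gripper_width: 0.171
grasp_force: 40.9
14.63 [ 381.8 -228.3   35.8] yaw 42.8 tilt [-0. -0.] F [-0.6 -0.2 -0.2] w 0.176 g 40.9 q [ 0.54  0.43 -0.17  2.23  0.15  0.5  -0.57]
215 [ 390.8 -220.4   12.4] 202 | 220 [ 388.9 -222.1   12.8] 201 | 225 [ 391.4 -219.9   27.6] 69 | 230 [ 391.9 -219.4   35.1] 66 | 235 [ 391.5 -219.8   39.2] 64 | 240 [ 391.5 -219.8   44.3] 64 | 245 [ 391.1 -220.1   48. ] 99 | 250 [ 389.3 -221.8   47.5] 96 | 255 [ 387.8 -223.2   47.8] 92 | 260 [ 386.  -224.9   47.4] 86 | 265 [ 384.3 -226.4   47.5] 89 | 270 [ 383.  -227.7   48.3] 100 | 275 [ 381.  -229.6   47.5] 89 | 280 [ 379.5 -230.9   48. ] 89 | 285 [ 377.3 -233.    46.9] 93 | 290 [ 378.8 -231.5   54.2] 105 | 295 [ 379.  -231.4   57.9] 191 | 
200 [(270, 118, 2), (273, 119, 3), (276, 118, 1), (279, 203, 21), (282, 205, 19), (285, 203, 21), (288, 205, 20), (291, 204, 21), (294, 204, 20), (297, 203, 20), (300, 204, 21), (303, 204, 20), (306, 203, 19), (309, 203, 18), (312, 202, 20), (315, 203, 20), (318, 
[... 570 characters left out ...]
(330, 201, 21), (333, 202, 21), (336, 201, 20), (339, 200, 21), (342, 200, 20), (345, 199, 20), (348, 199, 21), (351, 198, 20), (354, 199, 21), (357, 117, 3), (360, 122, 3), (363, 119, 3)]

212 [(270, 115, 2), (273, 116, 2), (276, 117, 2), (279, 194, 21), (282, 205, 20), (285, 204, 21), (288, 169, 19), (291, 164, 18), (294, 203, 13), (297, 203, 13), (300, 203, 12), (303, 202, 13), (306, 203, 13), (309, 204, 12), (312, 202, 13), (315, 202, 12), (318, 202, 12), (321, 201, 12), (324, 201, 12), (327, 200, 10), (330, 201, 12), (333, 201, 12), (336, 200, 13), (339, 200, 13), (342, 155, 18), (345, 180, 19), (348, 198, 20), (351, 199, 21), (354, 199, 20), (357, 119, 2), (360, 121, 3), (363, 119, 2)]
```

```bash
python3 -c "
from h import *
c=dict(np.load('w15.npz')); print(plane(c,[(317,210)],.02)*1000)"
python3 -m jog '[[0,-0.1,0.2,0],[0,-0.1,0.6,0],[0,-0.1,0.9,0],[0,-0.1,1.1,0],[0,-0.1,1.1,0],[0,-0.1,1.1,0]]'
python3 - <<'E'
from h import *
from station import bot
c=bot.read_camera("wrist"); np.savez("w16.npz",**c); st()
P=cloud(c); 
for v in range(235,285,7): print(v,np.round(P[v,319]*1000,1),end=" | ")
E
```

```text
[[ 394.06963253 -216.07189749   20.        ]]
t: 15.13
eef_pos: [0.381, -0.2273, 0.0247]
tool_rot: [-0.0, 0.931, 0.365, -0.0]
contact_force: [1.2, -0.4, -1.3]
gripper_width: 0.172
grasp_force: 40.9
15.18 [ 381.1 -227.3   24.8] yaw 42.8 tilt [-0. -0.] F [ 0.1  0.6 -0.7] w 0.17 g 40.9 q [ 0.54  0.45 -0.16  2.24  0.16  0.47 -0.58]
235 [ 391.4 -218.5   29.5] | 242 [ 391.1 -218.8   35.5] | 249 [ 389.  -220.7   36.2] | 256 [ 386.7 -222.9   36.1] | 263 [ 384.1 -225.3   35.5] | 270 [ 382.4 -226.9   37.1] | 277 [ 380.  -229.1   37. ] | 284 [ 377.2 -231.7   36.2] |
```

```bash
python3 -m jog '[[0,0,0.05,0],[0,0,0.05,0]]'
python3 -m jog '[[0,0,0,0],[0,0,0,0],[0,0,0,0],[0,0,0,0]]' 0.3 30
python3 -m jog '[[0,0,-0.5,0],[0,0,-2,0],[0,0,-4.5,0],[0,0,-6.5,0],[0,0,-7.5,0],[0,0,-7.5,0]]'
python3 - <<'E'
from h import *
from station import bot
c=bot.read_camera("wrist"); np.savez("w17.npz",**c); st(); cv2.imwrite("pics/w17.png",c["pixels"][:,:,::-1])
print("clamp",top(c,(.381,-.229),.033,.039,.025),"screw",top(c,(.374,-.236),.043,.05,.02))
print("pin",top(c,(.3306,-.1894),.053,.063,.02))
print(go([381,-227.8,99.5,42.8],[330.6,-189.4,110,45]))
E
```

```text
t: 15.35
eef_pos: [0.3812, -0.2274, 0.0243]
tool_rot: [0.0, 0.931, 0.365, 0.0]
contact_force: [0.3, 0.1, -1.1]
gripper_width: 0.171
grasp_force: 40.9
t: 15.68
eef_pos: [0.3812, -0.2274, 0.0244]
tool_rot: [0.0, 0.931, 0.365, 0.0]
contact_force: [0.4, 0.8, 0.6]
gripper_width: 0.349
grasp_force: 0.0
t: 16.18
eef_pos: [0.3826, -0.2281, 0.1015]
tool_rot: [0.002, 0.931, 0.365, 0.002]
contact_force: [0.5, -0.4, -0.2]
gripper_width: 0.347
grasp_force: 0.0
16.23 [ 381.7 -227.8  100.1] yaw 42.8 tilt [0.001 0.001] F [-0.1  0.6 -0.2] w 0.349 g 0.0 q [ 0.57  0.3  -0.2   2.2   0.1   0.65 -0.52]
clamp {'n': 895, 'cen': array([ 383.4, -226.1]), 'rc': array([ 381.5, -228.1]), 'size': array([15.6, 28.6]), 'yaw': 42.1, 'z': 0.036} screw {'n': 257, 'cen': array([ 375.7, -233.3]), 'rc': array([ 375.7, -233.4]), 'size': array([10.2, 11.7]), 'yaw': 42.7, 'z': 0.0465}
pin {'n': 397, 'cen': array([ 331.1, -189.3]), 'rc': array([ 331.2, -189.4]), 'size': array([11.7, 14.5]), 'yaw': 177.1, 'z': 0.0577}
[-1.089 -6.242 -1.05  -0.038]
```

```bash
python3 -m jog '[[-0.1,-0.5,0,0],[-0.4,-2,0,-0.02],[-0.7,-4,0,-0.04],[-1,-5.6,0,-0.04],[-1.08,-6.25,0,-0.04],[-1.08,-6.25,0,-0.04],[-1.08,-6.25,0,-0.04]]'
python3 - <<'E'
from h import *
from station import bot
c=bot.read_camera("wrist"); np.savez("w18.npz",**c); st()
print("pin",top(c,(.3306,-.1894),.053,.063,.02)); print("col",top(c,(.3306,-.1894),.03,.036,.02)); print(proj(c,[[.3308,-.1894,.058]]))
E
```

```text
t: 16.82
eef_pos: [0.3309, -0.1889, 0.099]
tool_rot: [-0.0, 0.924, 0.383, -0.0]
contact_force: [0.6, -0.3, 0.2]
gripper_width: 0.35
grasp_force: 0.0
16.87 [ 331.5 -189.2   99.2] yaw 45.1 tilt [0. 0.] F [ 1.4 -0.8 -0.1] w 0.352 g 0.0 q [ 0.57  0.22 -0.23  2.33  0.09  0.61 -0.52]
pin {'n': 394, 'cen': array([ 330.6, -188.8]), 'rc': array([ 330.8, -188.6]), 'size': array([11.7, 13.1]), 'yaw': 45.1, 'z': 0.0578}
col {'n': 463, 'cen': array([ 331.9, -186.6]), 'rc': array([ 330.7, -187.9]), 'size': array([18.8, 20.3]), 'yaw': 137.9, 'z': 0.0333}
[[318.4925401  225.01776047]]
```

```bash
python3 -m jog '[[0,0,1,0],[0,0,3,0],[0,0,5,0],[0,0,5.9,0],[0,0,6.1,0],[0,0,6.1,0]]'
python3 -m jog '[[0,0,0,0],[0,0,0,0],[0,0,0,0],[0,0,0,0],[0,0,0,0]]' 1 40
python3 -m jog '[[0,0,-0.5,0],[0,0,-2,0],[0,0,-4.5,0],[0,0,-6,0],[0,0,-6,0]]'
python3 - <<'E'
from h import *
from station import bot
c=bot.read_camera("wrist"); np.savez("w19.npz",**c); st()
print("pin",top(c,(.3306,-.1894),.110,.122,.012))
print(go([331.2,-189.2,98.5,45],[413.9,-198.2,98.5,42.8]))
E
```

```text
t: 17.37
eef_pos: [0.3311, -0.189, 0.0377]
tool_rot: [-0.0, 0.924, 0.383, -0.0]
contact_force: [-0.5, 0.5, -0.2]
gripper_width: 0.349
grasp_force: 0.0
t: 17.78
eef_pos: [0.3311, -0.189, 0.0387]
tool_rot: [0.0, 0.924, 0.383, 0.0]
contact_force: [-0.2, -0.5, 0.7]
gripper_width: 0.175
grasp_force: 38.1
t: 18.2
eef_pos: [0.3324, -0.1896, 0.101]
tool_rot: [0.002, 0.924, 0.383, 0.002]
contact_force: [-0.1, -0.4, -1.2]
gripper_width: 0.175
grasp_force: 38.2
18.25 [ 331.8 -189.4   99.7] yaw 45.1 tilt [0.002 0.001] F [ 0.2 -0.3 -1.4] w 0.174 g 38.2 q [ 0.57  0.22 -0.24  2.33  0.09  0.6  -0.52]
pin {'n': 1104, 'cen': array([ 332.6, -191.4]), 'rc': array([ 333.2, -190. ]), 'size': array([15.9, 22.3]), 'yaw': 44.2, 'z': 0.12}
[ 5.211  6.484 -0.     0.038]
```

```bash
python3 -m jog '[[0.4,0.5,0,0.01],[1.6,2,0,0.03],[3.1,3.9,0,0.038],[4.5,5.6,0,0.038],[5.1,6.3,0,0.038],[5.2,6.45,0,0.038],[5.2,6.45,0,0.038],[5.2,6.45,0,0.038]]'
python3 - <<'E'
from h import *
from station import bot
c=bot.read_camera("wrist"); np.savez("w20.npz",**c); st()
P=cloud(c)
for a in (.113,.117): print("pin",top(c,(.4135,-.1985),a,a+.004,.007))
Z=P[...,2]; m=((Z>.0165)&(Z<.0235)).astype(np.uint8)
cs,h=cv2.findContours(m,cv2.RETR_CCOMP,cv2.CHAIN_APPROX_NONE)
for k,q in enumerate(cs):
    if cv2.contourArea(q)<400: continue
    R=cv2.minAreaRect((plane(c,q[:,0].astype(float),.02)[:,:2]*1000).astype(np.float32))
    print("hole" if h[0][k][3]>=0 else "outer",np.round(R[0],1),np.round(sorted(R[1]),1),q[:,0].mean(0).round())
E
python3 -m jog '[[0,0,0.6,0],[0,0,2,0],[0,0,3.4,0],[0,0,3.7,0],[0,0,3.7,0],[0,0,3.7,0]]'
python3 - <<'E'
from h import *
from station import bot
c=bot.read_camera("wrist"); np.savez("w21.npz",**c); st(); cv2.imwrite("pics/w21.png",cv2.resize(c["pixels"][120:320,200:440,::-1],(720,600)))
P=cloud(c)
for a in (.074,.078,.082): print("pin",top(c,(.4135,-.1985),a,a+.004,.008))
E
```

```text
t: 18.92
eef_pos: [0.4113, -0.1973, 0.0975]
tool_rot: [-0.001, 0.931, 0.366, -0.001]
contact_force: [-0.5, 0.4, -1.1]
gripper_width: 0.176
grasp_force: 38.1
18.97 [ 411.3 -197.4   97.7] yaw 42.9 tilt [-0.001 -0.001] F [ 0.1  0.3 -0.3] w 0.178 g 38.2 q [ 0.5   0.33 -0.23  2.17  0.12  0.66 -0.63]
pin {'n': 461, 'cen': array([ 412.7, -199.1]), 'rc': array([ 412.3, -199.4]), 'size': array([12.4, 12.7]), 'yaw': 112.9, 'z': 0.1164}
pin {'n': 265, 'cen': array([ 412.7, -198.3]), 'rc': array([ 413.3, -198.7]), 'size': array([11. , 12.1]), 'yaw': 133.0, 'z': 0.1174}
outer [ 411.6 -199.8] [36.  46.4] [321. 201.]
outer [ 435.  -253.9] [36.9 88.9] [405. 234.]
hole [ 452.  -238.3] [27.7 30.8] [408. 200.]
outer [ 555.9 -265.4] [ 11.2 124.6] [561. 101.]
t: 19.47
eef_pos: [0.4128, -0.1975, 0.0614]
tool_rot: [-0.0, 0.931, 0.366, -0.0]
contact_force: [-0.0, 0.1, 0.1]
gripper_width: 0.175
grasp_force: 38.2
19.52 [ 413.2 -197.6   61.7] yaw 42.9 tilt [0. 0.] F [ 0.1 -0.2 -0.5] w 0.176 g 38.2 q [ 0.49  0.39 -0.21  2.19  0.15  0.57 -0.65]
pin {'n': 156, 'cen': array([ 415.8, -196.7]), 'rc': array([ 414.7, -197.2]), 'size': array([ 8.2, 15.3]), 'yaw': 128.7, 'z': 0.0759}
pin {'n': 704, 'cen': array([ 413.4, -199.8]), 'rc': array([ 413.5, -200.1]), 'size': array([12.2, 13.5]), 'yaw': 42.4, 'z': 0.0807}
pin {'n': 32, 'cen': array([ 415.1, -199.3]), 'rc': array([ 413.2, -198.3]), 'size': array([ 7.5, 15. ]), 'yaw': 133.9, 'z': 0.0824}
```

```bash
python3 -m jog '[[0.03,-0.03,0.2,0],[0.05,-0.05,0.5,0],[0.05,-0.05,0.8,0],[0.05,-0.05,1.05,0],[0.05,-0.05,1.2,0],[0.05,-0.05,1.2,0]]'
python3 - <<'E'
from h import *
from station import bot
c=bot.read_camera("wrist"); np.savez("w22.npz",**c); st(); cv2.imwrite("pics/w22.png",cv2.resize(c["pixels"][120:320,200:440,::-1],(720,600)))
print("pin",top(c,(.4135,-.1985),.066,.073,.007))
E
```

```text
t: 20.02
eef_pos: [0.4129, -0.1968, 0.0489]
tool_rot: [-0.0, 0.931, 0.366, -0.0]
contact_force: [0.4, -1.1, -1.3]
gripper_width: 0.177
grasp_force: 38.1
20.07 [ 413.  -196.8   49.1] yaw 42.9 tilt [-0. -0.] F [ 0.8 -0.3 -0.4] w 0.171 g 38.1 q [ 0.48  0.42 -0.2   2.19  0.16  0.55 -0.66]
pin {'n': 716, 'cen': array([ 414.3, -198.2]), 'rc': array([ 414.2, -198. ]), 'size': array([12.1, 12.9]), 'yaw': 71.6, 'z': 0.0683}
```

```bash
python3 -m jog '[[0,0,0.04,0],[0,0,0.04,0]]'
python3 -m jog '[[0,0,0,0],[0,0,0,0],[0,0,0,0],[0,0,0,0]]' 0.3 30
python3 -m jog '[[0,0,-0.5,0],[0,0,-2,0],[0,0,-4.5,0],[0,0,-7,0],[-1,0,-10,0],[-3,0,-13,0],[-5,0,-15,0],[-5,0,-15,0],[-5,0,-15,0]]'
python3 - <<'E'
from h import *
from station import bot
c=bot.read_camera("wrist"); st(); cv2.imwrite("pics/w23.png",c["pixels"][:,:,::-1])
for n,xy,a,b,r in [("gb",(.4208,-.2692),.037,.0428,.02),("short",(.4528,-.2385),.043,.049,.012),("clamp",(.381,-.228),.033,.039,.025),("long",(.4139,-.1982),.063,.073,.02),("low",(.3766,-.1339),.009,.019,.03),("ring",(.4251,-.1035),.012,.02,.03)]:
    print(n,top(c,xy,a,b,r))
E
```

```text
t: 20.23
eef_pos: [0.4132, -0.1968, 0.0489]
tool_rot: [0.0, 0.931, 0.366, 0.0]
contact_force: [-0.3, -0.1, -0.4]
gripper_width: 0.179
grasp_force: 38.1
t: 20.57
eef_pos: [0.4133, -0.1969, 0.049]
tool_rot: [0.0, 0.931, 0.366, 0.0]
contact_force: [-0.4, 0.2, 0.0]
gripper_width: 0.348
grasp_force: 0.0
t: 21.32
eef_pos: [0.3765, -0.2318, 0.2002]
tool_rot: [0.001, 0.931, 0.365, 0.001]
contact_force: [0.5, 0.8, -0.2]
gripper_width: 0.352
grasp_force: 0.0
21.37 [ 376.5 -230.8  199.1] yaw 42.9 tilt [0. 0.] F [-0.1 -0.6 -0.6] w 0.35 g 0.0 q [ 0.61  0.14 -0.22  2.11  0.04  0.89 -0.45]
gb {'n': 337, 'cen': array([ 420.3, -269.4]), 'rc': array([ 420.5, -269.5]), 'size': array([ 9.9, 30.5]), 'yaw': 41.9, 'z': 0.0418}
short {'n': 127, 'cen': array([ 451.8, -237.6]), 'rc': array([ 451.9, -237.4]), 'size': array([ 9.6, 10.1]), 'yaw': 89.6, 'z': 0.0458}
clamp {'n': 438, 'cen': array([ 383.2, -226.5]), 'rc': array([ 381.2, -228.2]), 'size': array([15.2, 27.1]), 'yaw': 42.7, 'z': 0.0361}
long {'n': 202, 'cen': array([ 411.7, -197. ]), 'rc': array([ 411.6, -197. ]), 'size': array([11.3, 11.5]), 'yaw': 132.8, 'z': 0.0679}
low {'n': 369, 'cen': array([ 376.4, -134.1]), 'rc': array([ 376.3, -134.2]), 'size': array([10.1, 29.2]), 'yaw': 33.8, 'z': 0.0138}
ring {'n': 1094, 'cen': array([ 425. , -103.7]), 'rc': array([ 425. , -103.8]), 'size': array([33.7, 34.1]), 'yaw': 67.9, 'z': 0.0159}
```

View pics/w23.png

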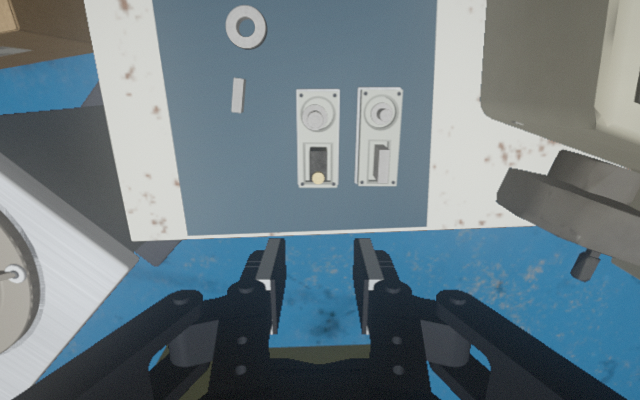

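All four parts are home: the long pin (317,115) and clamp (318,160) in the left tray, the short pin (380,113) and block (381,163) in the right. Each top is at its seated height (67.9, 36.1, 45.8 and 41.8 mm), and the low block and ring have not moved.

```bash
python3 -c "
from station import bot
print(bot.hand_in())"
```

```text
the job is handed in; nothing more can be done
None
```

Both kits are made up and handed in at about 21 s: all four parts upright and fully home in their nests, with the low block and ring gauge left where they stood.

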